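# Drop a spent tube into the shielded decay box

### The job

Get rid of the spent orange-capped tube lying on the tray of the shielded waste box without gripping or lifting it: nudge it off the tray so that it rolls down the chute and stops against the closed lid, then press the red pad on the long end of the lever down to raise the heavy lid until the tube has rolled into the well. Let the pad come up slowly so that the lid settles fully shut without slamming; do not touch the lid itself, and leave the other things where they are.

Things in the scene. Friction and masses are not known exactly. Their poses are not given: they have to be found in the camera images.
- decay_box: Shielded bench box for decay waste, white with a yellow band, fixed to the bench. Origin on the bench below it; x points from the tray to the lid (away from the robot), y to the left, z up; the mm below are in this frame. In order along x: loading tray, chute, closed lid over the well. The lever runs along its right side. Nothing stands under the lever's pad.
- tray_end (a point): Middle of the far edge of the loading tray (x -150, z 90), where the chute begins. The tray runs from x -214 to here, rising by 3 degrees, with side cheeks (inner faces y +-66, tops z 127) and a front rim (x -219 to -214, top z 96). The chute falls at 24 degrees to a sill at x -50, z 45, under the lid. Two white runners, 4 mm high, along tray and chute carry the tube.
- well_floor (a point): Centre of the well's floor (x 5, z 16). The well reaches from x -53 to 63, y +-75, below the lid; a tube that has rolled over the sill drops into it.
- tube_mid (a point): Middle of the spent 50 ml tube, orange cap, 113 mm long, 30 mm thick, cap 35 mm, about 45 g. It lies across the tray against its front rim (middle at about x -203, z 106), its length (own z, towards the cap) along the box's y; it is slippery and rolls easily if pushed at mid-height or lower. When its middle passes the tray's end it rolls down by itself to the lid's lip (middle at about x -95), and on into the well once the lid is up far enough.
- lid (a joint): Heavy lead-lined lid (about 2.2 kg) with a green glass window, hinged at the back (x 79, z 62), top at z 125. Its front lip (outer face x -79, lower edge z 64) hangs in the chute and stops the tube. 0 is shut, grows as it opens (rad); it falls shut by its own weight. A steel ear on its right side rests over the lever's short end. The tube passes from about 0.22 rad.
- lever (a joint): Lever: 0 at rest (pad up), 0.55 rad at its cushioned stop, which need not be reached; at 0.5 the lid stands at about 0.32 rad. Its short end, 60 mm beyond the pivot, lifts the lid's ear; the pad, 160 mm on the robot's side of the pivot, takes about 4 to 12 N to press. The lid's weight brings it back up as it is let go.
- lever_pivot (a point): Pivot of the lever (x -60, y -118, z 110), between two dark bracket ears; its axis lies along the box's y.
- pad_top (a point): Centre of the top of the red pad (64 mm along the lever, 36 mm wide) on the lever's long end. It moves with the lever: at rest at about x -212, y -118, z 162 in the box's frame, its far side 0.25 rad lower; at 0.5 rad at about x -218, z 83, its far side as much higher.
- blue_tube: Bystander: standing 50 ml tube with a blue cap, 36 mm in diameter, 113 mm tall; origin at its foot. Left of the box. Leave alone.
- beaker: Bystander: small glass beaker, 54 mm in diameter, 68 mm tall; origin at its foot. Left of the box. Leave alone.
- petri: Bystander: petri dish, 57 mm in diameter, 14 mm tall, in front of the box; origin at its underside. Leave alone.
- timer: Bystander: white lab timer lying flat, 62 x 62 x 14 mm, in front of the box; origin at its underside. Leave alone.
- freezer_box: Bystander: blue-grey card freezer box, 135 x 135 x 52 mm, to the right; origin at its underside. Leave alone.
- tape: Bystander: roll of tape lying flat, 96 mm in diameter, 25 mm tall, to the right; origin at its underside. Leave alone.
Not all that is in view belongs to the job. What is shaped like the part that bears tube_mid but purple is not meant.

How it is judged:
By the outcome, as a careful person would: the job done as asked, in the order asked, and still so for the second after the job is handed in, with the robot touching nothing.
It also fails if it takes over 51 s, if anything falls off the work surface, if the arm or the gripper's body presses on something with over 40 N, if the wrist force passes 120 N, or if a joint passes its speed limit or range.

### The arm

A 7-joint arm with a two-finger parallel gripper is mounted at the origin on a cart in front of the work surface, level with it; the furniture and walls round the work are solid. World frame = base frame: x ahead of the robot, y to its left, z up, the work surface at z = 0. Lengths are in mm, angles in rad, forces in N, time in s.
With the tool pointing down it reaches from about 350 to 900 mm from the base axis. Payload 7.2 kg.
Tool frame: the origin (TCP) lies midway between the tips of the shut fingers; the grasp point (between the pads) lies 19 mm behind it (pinch_z is the distance from the TCP to the grasp point, in mm); z points along the fingers, y is the line along which they close (so a half turn about z gives the same grasp; the last joint's range is limited). The gripper opens to 85 mm and grips with 20 to 120 N. Pads are 22 mm wide; open, the fingers measure 114 mm over their backs; the gripper's body (76 mm by 85 mm) begins 54 mm behind the grasp point. The pads swing forward as they close: fully open they stand 13 mm farther back than shut.
Start: joints at [1.061, 0.411, -0.013, 1.596, 0.006, 1.134, -0.082], TCP at [267.219, -564.999, 209.297] pointing down, gripper open.
Joint ranges: [-2.95, 2.95], [-0.29, 1.99], [-1.47, 1.44], [0.14, 2.54], [-1.03, 4.17], [0.13, 1.85], [-2.86, 2.86]. Speed limits (rad/s): [2.39, 2.39, 3.01, 3.01, 3.14, 3.14, 3.14].

### API

Orientations are given as a unit quaternion [x, y, z, w].
In Python, from bench import state, camera, camera_info, sign_off, spot_in, cut_out, place_of, pinch_z gives the robot as it stands. The module is installed in compiled form; this text tells all that it offers.
- The arm moves only by the tool send_rows, never from a script. Its argument "motion" is one flat list of numbers, 7 for each row, row after row: the finger opening in mm, from 0 to 85.4, then the shift along the tool's x, y, z in mm, then the turn, a rotation vector about the tool's x, y, z in rad. A call has exactly 10 rows; each row is the pose to reach, as a shift and turn from the pose commanded when the call began, along the tool's axes at that moment; what a row does not reach only later rows make up. A row lasts 1/12 s, in which the tool goes at most 41.7 mm and 7.16 degrees, less where a joint would pass 70% of its speed; a pose out of reach is approached as far as the arm can. A call with a gripper value outside its range is refused whole. The fingers move at their own pace and stop on an object; the grip force is fixed at half the most. Time passes only in rows, so rows that repeat a pose let the fingers close, or fill a call up. It gives the time, the measured TCP pose, the force, the opening and the grip force at its end, in the units of the state.
- state(): the state, without advancing time (a new reading comes with each control period).
- camera(name): name is "scene" or "top" or "wrist"; returns the picture (400x640x3 uint8, blue, green, red); there is no depth.
- camera_info(name): a dict with "mtx" (3x3 intrinsics, pixels), "k1" (the pictures are not rectified: a ray, as slopes to the right and down, at radius r is drawn at 1 + k1 r^2 times it, then the intrinsics apply), "position" and "rotation" of the camera in the world; the wrist camera has in their place "hand_eye" (4x4, takes a point from camera to tool coordinates, whose origin is the TCP and whose axes are the flange's). Camera axes: x right, y down, z forward; pixel columns grow to the right and rows downward; lengths in mm; the calibration is good to about 2 mm. A picture is of the moment at which its call begins: read the wrist's pose just before it. camera_info takes no time and is no camera call.
- sign_off(): hands the job in; it is judged then, once.
Trained networks look in the newest picture that a camera, given by its name, has taken for a name from the list of things; names that differ only in an ending like _2 or _b are one class to them, and where a whole thing is asked for, a point or a joint stands for the part that bears it (a point fixed in the world has none). Each returns a list of dicts, best first, with "score" (0 to 1); they miss things now and then, are a little off and sometimes report something else, mostly with a low value. They report only what shows in the picture. A call takes as long as a camera call. They do not tell look-alikes from the thing itself.
- spot_in(camera, label): "point" ([column, row] in pixels, amid what is visible of it).
- cut_out(camera, label): "pixels" (400x640 bool, what is visible of it) and "point" ([column, row] in pixels, amid what is visible of it).
- place_of(camera, label): "point" ([column, row] in pixels: a listed point, or the origin of a listed thing).
The state is a dict: "time": time; "joints": joint angles; "joint_vel": joint speeds; "joint_efforts": joint torques, N m; "tool_pos": TCP position; "ee_rot": TCP orientation; "wrist_force": force on the tool from outside, world axes, zero at the start; "torque": the same for the moment, N m; "finger_gap": finger opening in mm; "gripper_force": force on a finger pad.
Only numpy, scipy, OpenCV 4.12 (cv2) and the standard library are available. Lean on these libraries where they do the work, as an engineer would, in place of code of your own. Each camera call takes 0.05 s, during which the arm holds its last target. There are 200 camera calls.

## Working session

There is one attempt and no reset: what is moved stays moved. The work goes in short steps, Python scripts to look and compute and a tool call to move; the robot and the scene stay as the last step left them, time stands still between calls to the robot, and variables do not carry over. Pictures are saved under pics/ and viewed, at most 10 in all, crops included, and the job is handed in when it is done.

Besides the shell and the picture viewer there is one more tool, called as name(argument=value, ...) on one line, values as JSON. send_rows: Moves the arm, as the interface text tells. Its arguments: {"type":"object","properties":{"motion":{"type":"array","items":{"type":"number"}}},"required":["motion"]}

```bash
mkdir -p pics
cat > h.py <<'E'
import numpy as np, cv2
from bench import *
from scipy.spatial.transform import Rotation as R
def ray(cam,px,info=None):
    i=camera_info(cam); m=np.array(i["mtx"]); k=i["k1"]
    d=np.array([(px[0]-m[0,2])/m[0,0],(px[1]-m[1,2])/m[1,1]]); u=d.copy()
    for _ in range(30): u=d/(1+k*(u@u))
    v=np.array([u[0],u[1],1.])
    if "hand_eye" in i:
        s=state(); T=np.array(i["hand_eye"]); Rw=R.from_quat(s["ee_rot"]).as_matrix()
        return Rw@T[:3,3]+np.array(s["tool_pos"]), Rw@T[:3,:3]@v
    r=np.array(i["rotation"]); 
    if r.shape!=(3,3): r=R.from_quat(r.ravel()).as_matrix()
    return np.array(i["position"],float), r@v
def atz(cam,px,z):
    p,d=ray(cam,px); return p+d*(z-p[2])/d[2]
def tri(rays):
    A=sum(np.eye(3)-np.outer(d,d)/(d@d) for p,d in rays); b=sum((np.eye(3)-np.outer(d,d)/(d@d))@p for p,d in rays)
    return np.linalg.solve(A,b)
E
python3 - <<'E'
from h import *
s=state(); print(s["time"],s["tool_pos"],s["ee_rot"],s["wrist_force"])
for c in("scene","top"):
    cv2.imwrite(f"pics/{c}0.png",camera(c)); print(c,camera_info(c)["position"])
L={}
for n in["decay_box","tray_end","well_floor","tube_mid","lever_pivot","pad_top"]:
    for c in("scene","top"):
        r=place_of(c,n); L[n,c]=r
        print(n,c,[(np.round(q["point"]).tolist(),round(q["score"],2)) for q in r[:3]])
    try: print(n,np.round(tri([ray(c,L[n,c][0]["point"]) for c in("scene","top")])))
    except Exception as e: print(e)
print(state()["time"])
E
```

```text
0.0 [ 266.95722466 -564.5043565   208.44226031] [ 9.75691973e-01  2.19144900e-01 -2.40885647e-04 -7.92557655e-04] [0.63625113 0.28849059 0.23326806]
scene [-45.30635913 590.12257732 754.17072524]
top [ 347.92651859 -175.2200091  1416.04905197]
decay_box scene [([258.0, 246.0], 0.6)]
decay_box top [([276.0, 164.0], 0.77)]
decay_box [711. -38. -17.]
tray_end scene [([290.0, 241.0], 0.55)]
tray_end top [([274.0, 203.0], 0.75)]
tray_end [559. -36.  78.]
well_floor scene [([255.0, 236.0], 0.77), ([260.0, 242.0], 0.63)]
well_floor top []
list index out of range
tube_mid scene [([305.0, 244.0], 0.87), ([334.0, 209.0], 0.7), ([338.0, 224.0], 0.69)]
tube_mid top [([268.0, 219.0], 0.92), ([343.0, 202.0], 0.71), ([290.0, 239.0], 0.36)]
tube_mid [499. -24. 106.]
lever_pivot scene [([297.0, 207.0], 0.66)]
lever_pivot top [([306.0, 173.0], 0.87)]
lever_pivot [ 641. -150.  109.]
pad_top scene [([333.0, 205.0], 0.51), ([248.0, 284.0], 0.26), ([378.0, 201.0], 0.22)]
pad_top top [([307.0, 220.0], 0.71)]
pad_top [ 488. -145.  179.]
0.7
```

Run:
```python
import cv2
a=cv2.imread("pics/scene0.png");b=cv2.imread("pics/top0.png")
cv2.imwrite("pics/s1.png",cv2.resize(a[130:330,180:440],None,fx=3,fy=3,interpolation=2)[:600,:780])
cv2.imwrite("pics/t1.png",cv2.resize(b[100:300,190:450],None,fx=3,fy=3,interpolation=2)[:600,:780])
```

```text
(no output)
```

View pics/s1.png

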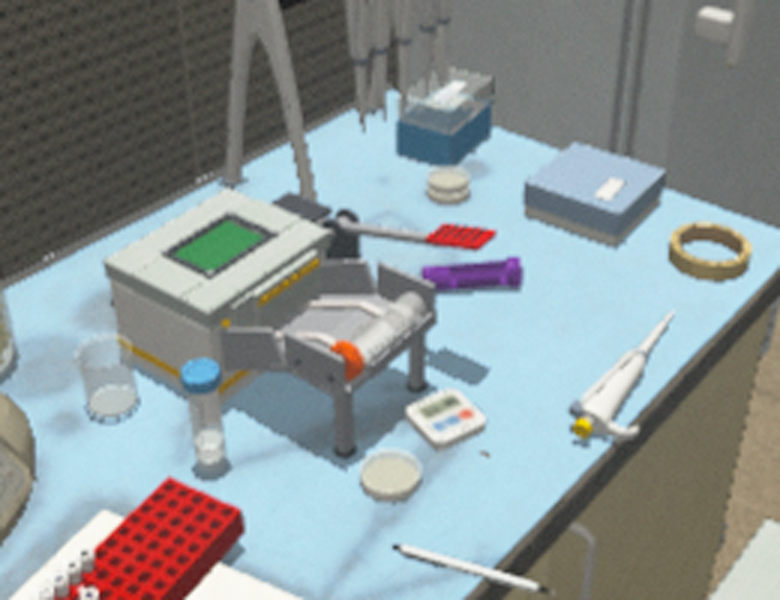

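View pics/t1.png

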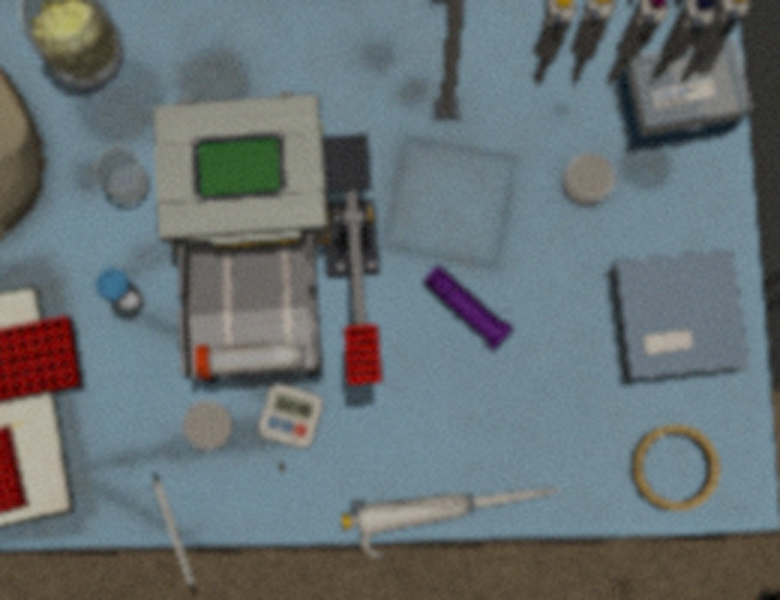

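The scene crop shows the orange-capped tube on the tray near full-picture (305,245), with the purple decoy on the bench to the right. The red pad is at (333,209). In the top view the tube is at about (273,220), the pad at (311,218), and the box is turned slightly counter-clockwise. Next I fit the box pose.

```bash
cat >> h.py <<'E'
B={"decay_box":(0,0,0),"tray_end":(-150,0,90),"well_floor":(5,0,16),"tube_mid":(-203,0,106),"lever_pivot":(-60,-118,110),"pad_top":(-212,-118,162)}
def fit(obs,x0=(705,-45,.05)):
    from scipy.optimize import least_squares
    rs=[(np.array(B[n]),)+ray(c,p) for n,c,p in obs]
    def f(v):
        Rz=R.from_euler("z",v[2]).as_matrix(); o=[]
        for b,p,d in rs:
            w=Rz@b+[v[0],v[1],0]-p; u=d/np.linalg.norm(d); o+=list((w-u*(w@u)))
        return o
    s=least_squares(f,x0,loss="soft_l1",f_scale=5.); return s.x,np.linalg.norm(np.reshape(s.fun,(-1,3)),axis=1)
def W(v,b): return R.from_euler("z",v[2]).apply(b)+[v[0],v[1],0]
def tool(v,target,yaw):
    "shift along tool axes and turn to reach world target with tool down, tool y along box y rotated"
    s=state(); R0=R.from_quat(s["ee_rot"]); best=None
    for h in(0,np.pi):
        Rt=R.from_euler("z",yaw+h)*R.from_matrix(np.diag([1.,-1,-1]))
        rv=(R0.inv()*Rt).as_rotvec()
        if best is None or np.linalg.norm(rv)<np.linalg.norm(best): best=rv
    return R0.inv().apply(np.array(target)-s["tool_pos"]),best
E
python3 - <<'E'
from h import *
obs=[("tray_end","scene",(290,241)),("tray_end","top",(274,203)),("tube_mid","scene",(305,244)),("tube_mid","top",(268,219)),
("lever_pivot","scene",(297,207)),("lever_pivot","top",(306,173)),("pad_top","scene",(333,205)),("pad_top","top",(307,220)),("well_floor","scene",(255,236)),("decay_box","top",(276,164)),("decay_box","scene",(258,246))]
v,r=fit(obs); print(v,[(o[0],o[1],round(float(x),1)) for o,x in zip(obs,r)])
# check with crop features: pad center and cap/tube
print("pad",W(v,B["pad_top"]),atz("top",(190+363/3,100+355/3),162))
print("lidcorners", [W(v,(x,y,125)).round() for x,y in((-79,82),(-79,-82))],[atz("top",(190+a/3,100+b/3),125).round() for a,b in((163,238),(326,228),(157,108),(320,97))])
print("tube ends",atz("top",(190+197/3,100+362/3),106),atz("top",(190+305/3,100+355/3),106), W(v,B["tube_mid"]))
print([[round(float(x),3) for x in a] for a in tool(v,W(v,(-300,0,215)),v[2])])
print(state()["joints"])
E
```

```text
[ 7.04517022e+02 -3.33386062e+01 -2.18899607e-02] [('tray_end', 'scene', 5.2), ('tray_end', 'top', 8.8), ('tube_mid', 'scene', 6.5), ('tube_mid', 'top', 7.7), ('lever_pivot', 'scene', 7.4), ('lever_pivot', 'top', 7.6), ('pad_top', 'scene', 12.2), ('pad_top', 'top', 0.8), ('well_floor', 'scene', 7.8), ('decay_box', 'top', 5.1), ('decay_box', 'scene', 10.7)]
pad [ 489.9850027  -146.67003518  162.        ] [ 494.49144624 -158.08564202  162.        ]
lidcorners [array([627.,  50., 125.]), array([ 624., -114.,  125.])] [array([628.,  52., 125.]), array([ 635., -121.,  125.]), array([773.,  60., 125.]), array([ 780., -117.,  125.])]
tube ends [497.77881398  18.00687941 106.        ] [502.52209345 -96.17036835 106.        ] [501.5656556  -28.89529901 106.        ]
[[354.3, -427.845, -5.716], [0.0, -0.0, 0.464]]
[ 1.06079469  0.41108182 -0.01268093  1.59617534  0.00559468  1.13428525
 -0.08222264]
```

send_rows(motion=[40,27,-30.6,-1.6,0,0,0.031,40,54,-61.2,-3.2,0,0,0.062,40,81,-91.8,-4.8,0,0,0.093,40,108,-122.4,-6.4,0,0,0.124,40,135,-153,-8,0,0,0.155,40,162,-183.6,-9.6,0,0,0.186,40,189,-214.2,-11.2,0,0,0.217,40,216,-244.8,-12.8,0,0,0.248,40,243,-275.4,-14.4,0,0,0.279,40,270,-306,-16,0,0,0.31])

```text
time: 1.53
tool_pos: [380.6, -171.1, 225.8]
ee_rot: [0.998, 0.065, 0.0, 0.0]
wrist_force: [0.2, 0.1, 0.4]
finger_gap: 40.0
gripper_force: 0.0
```

Run:
```python
from h import *
s=state(); print(s["time"],s["tool_pos"],R.from_quat(s["ee_rot"]).as_euler("xyz"),s["finger_gap"])
v=(704,-31.5,.045); print([[round(float(x),3) for x in a] for a in tool(v,W(v,(-290,-15,225)),v[2])])
print(camera_info("wrist")["hand_eye"])
```

```text
1.5333 [ 380.6149801  -171.12149213  225.77719968] [ 3.14070149e+00 -8.27695464e-04  1.30026590e-01] 39.99633424827374
[[48.532, -106.195, 0.723], [0.001, -0.001, 0.085]]
[[ 2.58880362e-04 -9.53062534e-01 -3.02773412e-01  7.64789638e+01]
 [ 9.99998571e-01 -2.59130986e-04  1.67071482e-03 -4.96640795e-01]
 [-1.67075367e-03 -3.02773411e-01  9.53061105e-01 -1.64501526e+02]
 [ 0.00000000e+00  0.00000000e+00  0.00000000e+00  1.00000000e+00]]
```

send_rows(motion=[40,10,-21,0,0,0,0.017,40,20,-42,0,0,0,0.034,40,30,-63,0,0,0,0.051,40,40,-84,0,0,0,0.068,40,48.5,-106,0.5,0,0,0.085,40,48.5,-106,0.5,0,0,0.085,40,48.5,-106,0.5,0,0,0.085,40,48.5,-106,0.5,0,0,0.085,40,48.5,-106,0.5,0,0,0.085,40,48.5,-106,0.5,0,0,0.085])

```text
time: 2.37
tool_pos: [414.4, -62.5, 224.8]
ee_rot: [1.0, 0.023, -0.0, 0.0]
wrist_force: [-1.3, -0.1, 0.5]
finger_gap: 40.5
gripper_force: 0.0
```

Run:
```python
from h import *
s=state(); print(s["time"],s["tool_pos"],R.from_quat(s["ee_rot"]).as_euler("xyz"),s["finger_gap"])
cv2.imwrite("pics/w1.png",camera("wrist")); obs=[]
for n in["tray_end","tube_mid","pad_top","lever_pivot","decay_box"]:
    r=place_of("wrist",n); print(n,[(np.round(q["point"]).tolist(),round(q["score"],2)) for q in r[:3]])
    if r: print(atz("wrist",r[0]["point"],B[n][2]).round(1))
```

```text
2.3667 [414.36556066 -62.4648442  224.78218579] [3.14135040e+00 1.00854630e-04 4.51425962e-02] 40.5238464098393
tray_end [([296.0, 39.0], 0.84)]
[551.8 -34.8  90. ]
tube_mid [([506.0, 55.0], 0.66), ([294.0, 98.0], 0.65)]
[ 544.2 -221.3  106. ]
pad_top [([449.0, 108.0], 0.66), ([324.0, 144.0], 0.6)]
[ 496.1 -155.6  162. ]
lever_pivot []
decay_box []
```

View pics/w1.png

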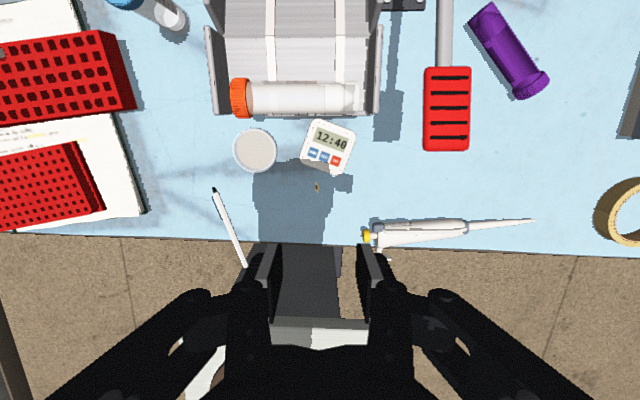

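The wrist view shows the tube level at about (296,98), parallel to the image rows, so the yaw of 0.045 holds. The pad is at (447,108), and the timer and petri dish sit in front of the tray. Next I pin the box origin from these pixels.

Run:
```python
from h import *
t=atz("wrist",(295,98),106); p=atz("wrist",(448,108),162); e=atz("wrist",(296,39),90)
print(t,p,e, atz("wrist",(213,113),96),atz("wrist",(374,114),96))
Rz=R.from_euler("z",.045)
for n,q in(("tube_mid",t),("pad_top",p),("tray_end",e)): print(n,q-Rz.apply(B[n]))
```

```text
[500.02723713 -35.8710711  106.        ] [ 496.4180395  -154.63255462  162.        ] [551.62798733 -34.47683341  90.        ] [482.87774045  43.93450002  96.        ] [ 489.28697154 -112.07052061   96.        ]
tube_mid [702.82173431 -26.73915385   0.        ]
pad_top [702.89521766 -27.21522889   0.        ]
tray_end [701.47613796 -27.72911131   0.        ]
```

send_rows(motion=[40,8,-4.5,15,0,0,0,40,16,-9,32,0,0,0,40,24,-13.5,49,0,0,0,40,32,-18,66,0,0,0,40,39.5,-22,83,0,0,0,40,39.5,-22,100,0,0,0,40,39.5,-22,115,0,0,0,40,39.5,-22,122.5,0,0,0,40,39.5,-22,122.5,0,0,0,40,39.5,-22,122.5,0,0,0])

```text
time: 3.5
tool_pos: [453.0, -37.7, 102.4]
ee_rot: [1.0, 0.023, -0.0, -0.0]
wrist_force: [-0.3, -0.1, 0.3]
finger_gap: 39.8
gripper_force: 0.0
```

Run:
```python
from h import *
s=state(); v=(702.5,-27.2,.045)
print(s["time"],R.from_euler("z",-v[2]).apply(s["tool_pos"]-np.array([v[0],v[1],0])),s["wrist_force"])
cv2.imwrite("pics/w2.png",camera("wrist"))
```

```text
3.5 [-249.69966706    0.77476227  102.42022916] [-0.25129126 -0.12516661  0.33541403]
```

View pics/w2.png

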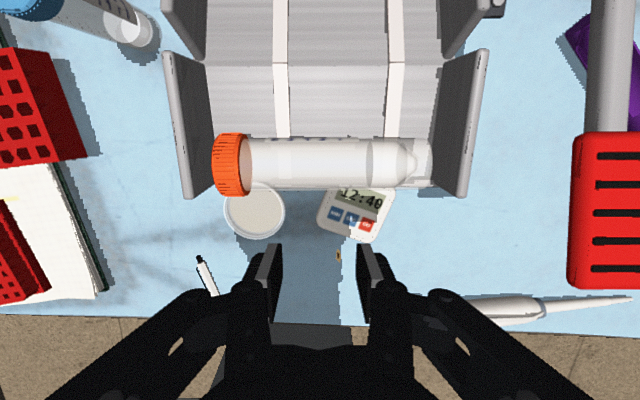

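The fingers, at about (265,270) and (370,270), straddle the middle of the tube, which spans (213–432, 165) and lies square. Pushing now.

send_rows(motion=[40,7,0.5,0,0,0,0,40,14,0.5,0,0,0,0,40,19,0.5,0,0,0,0,40,23,0.5,0,0,0,0,40,27,0.5,0,0,0,0,40,32,0.5,0,0,0,0,40,37,0.5,0,0,0,0,40,42,0.5,0,0,0,0,40,47,0.5,-0.5,0,0,0,40,52,0.5,-0.5,0,0,0])

```text
time: 4.38
tool_pos: [505.5, -35.7, 102.8]
ee_rot: [1.0, 0.023, 0.0, 0.0]
wrist_force: [0.2, -0.0, 0.7]
finger_gap: 40.2
gripper_force: 0.0
```

send_rows(motion=[40,5,0,0,0,0,0,40,10,0,0,0,0,0,40,15,0,0,0,0,0,40,20,0,0,0,0,0,40,24,0,0,0,0,0,40,28,0,0,0,0,0,40,32,0,0,0,0,0,40,32,0,0,0,0,0,40,32,0,0,0,0,0,40,32,0,0,0,0,0])

```text
time: 5.22
tool_pos: [536.7, -34.3, 102.7]
ee_rot: [1.0, 0.023, -0.0, 0.0]
wrist_force: [0.1, 0.7, -0.4]
finger_gap: 39.7
gripper_force: 0.0
```

Run:
```python
from h import *
s=state(); v=(702.5,-27.2,.045)
print(s["time"],R.from_euler("z",-v[2]).apply(s["tool_pos"]-np.array([v[0],v[1],0])),s["wrist_force"])
cv2.imwrite("pics/w3.png",camera("wrist"))
```

```text
5.2167 [-165.93239042    0.41387335  102.69790903] [ 0.13808178  0.71209957 -0.43206616]
```

View pics/w3.png

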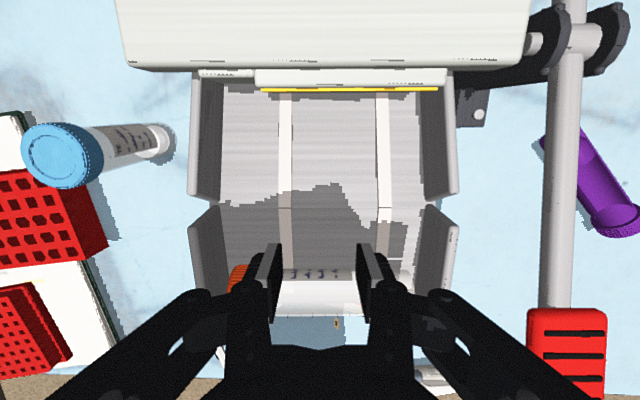

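The tube's cap shows at (237,278) and its body at (315,290), so it hasn't gone down the chute yet. I'll compute where it is relative to the fingers.

```bash
cat >> h.py <<'E'
V=(702.5,-27.2,.045)
def box(p,v=V): return R.from_euler("z",-v[2]).apply(np.array(p)-[v[0],v[1],0])
E
python3 - <<'E'
from h import *
for px in((235,266),(315,268),(315,313),(270,245),(360,245),(285,207)):
    print(px,box(atz("wrist",px,106)).round(),box(atz("wrist",px,94)).round(),box(atz("wrist",px,120)).round())
r=cut_out("scene","tube_mid"); camera("scene"); 
cv2.imwrite("pics/s2.png",cv2.resize(camera("scene")[190:290,230:360],None,fx=6,fy=6,interpolation=2))
E
```

```text
(235, 266) [-183.   53.  106.] [-190.   57.   94.] [-175.   49.  120.]
(315, 268) [-185.    3.  106.] [-192.    3.   94.] [-177.    3.  120.]
(315, 313) [-219.    3.  106.] [-228.    3.   94.] [-208.    3.  120.]
(270, 245) [-169.   30.  106.] [-175.   33.   94.] [-162.   28.  120.]
(360, 245) [-169.  -25.  106.] [-175.  -27.   94.] [-162.  -23.  120.]
(285, 207) [-144.   20.  106.] [-148.   22.   94.] [-139.   19.  120.]
```

View pics/s2.png

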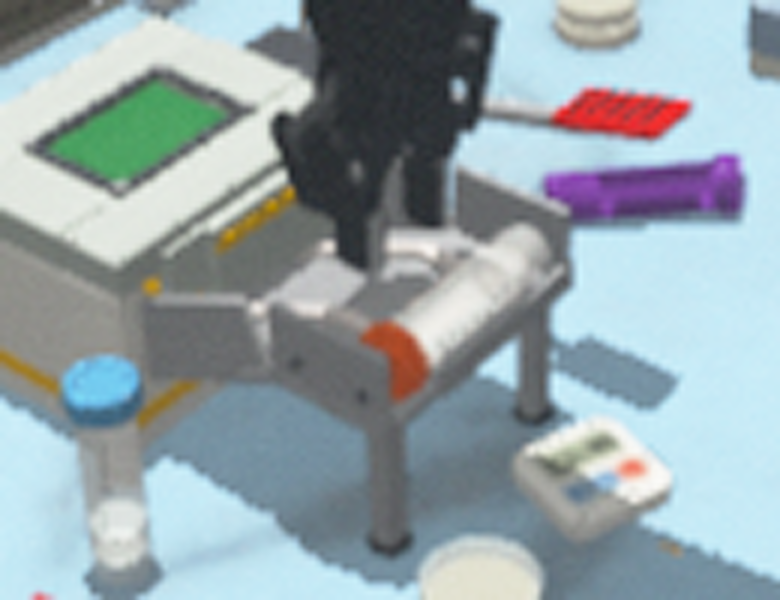

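The scene view shows the fingers already past the tube, which is still lying at the rim (cap at (390,355) in the crop). I'll check how high the tips really are.

Run:
```python
from h import *
for px in((230+352/6,190+268/6),(230+425/6,190+225/6)):
    p,d=ray("scene",px)
    for x in(-177,-166,-155):
        # intersect box x plane
        a=box(p); b=R.from_euler("z",-V[2]).apply(d); print(px,x,(a+b*(x-a[0])/b[0]).round(1))
print(state()["tool_pos"],state()["time"],pinch_z if not callable(pinch_z) else pinch_z())
```

```text
(288.6666666666667, 234.66666666666666) -177 [-177.    41.2  142. ]
(288.6666666666667, 234.66666666666666) -166 [-166.    28.8  129.6]
(288.6666666666667, 234.66666666666666) -155 [-155.    16.5  117.2]
(300.8333333333333, 227.5) -177 [-177.   -11.5  135.5]
(300.8333333333333, 227.5) -166 [-166.   -24.9  123. ]
(300.8333333333333, 227.5) -155 [-155.   -38.4  110.4]
[536.83392164 -34.28264589 102.85981107] 5.4167 18.700000000000003
```

Run:
```python
from h import *
i=camera_info("wrist"); m=np.array(i["mtx"]); T=np.array(i["hand_eye"]); print(m[0,0],i["k1"])
im=cv2.imread("pics/w2.png")
cv2.imwrite("pics/w2f.png",cv2.resize(im[225:335,225:415],None,fx=4,fy=4,interpolation=2))
s=state(); Rw=R.from_quat(s["ee_rot"]).as_matrix()
for a,b in(((282,244),(357,244)),((270,325),(369,325))):
    d1=Rw.T@ray("wrist",a)[1]; d2=Rw.T@ray("wrist",b)[1]; k=40/abs(d1[1]-d2[1]); print((T[:3,3]+k*d1).round(1),(T[:3,3]+k*d2).round(1))
```

```text
288.8319680435509 0.008050944099095052
[  8.1 -19.8 -24.5] [  8.1  20.2 -24.6]
[ -6.6 -19.9 -68.2] [ -6.6  20.1 -68.2]
```

View pics/w2f.png

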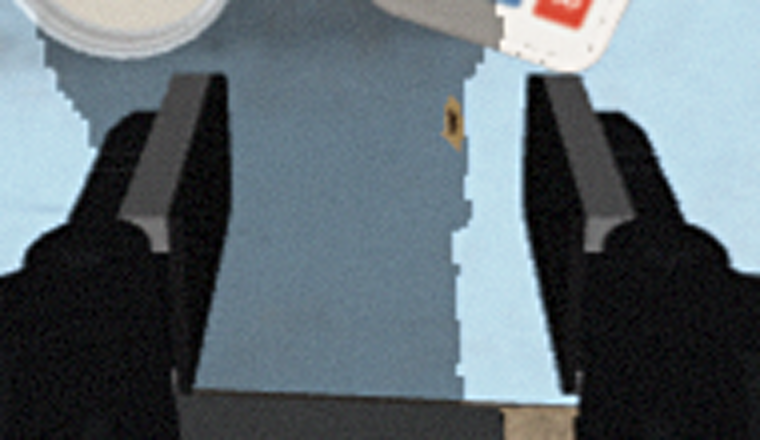

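The tips stand about 20 mm behind the TCP at this opening, so they passed just over the tube, which didn't move. I'll go back over it and push about 22 mm lower.

send_rows(motion=[40,0,0,-18,0,0,0,40,-15,0,-25,0,0,0,40,-40,0,-25,0,0,0,40,-65,0,-20,0,0,0,40,-84,0,-8,0,0,0,40,-84,0,8,0,0,0,40,-84,0,18,0,0,0,40,-84,0,22.5,0,0,0,40,-84,0,22.5,0,0,0,40,-84,0,22.5,0,0,0])

```text
time: 6.25
tool_pos: [453.7, -37.9, 80.4]
ee_rot: [1.0, 0.023, -0.0, -0.0]
wrist_force: [0.3, 0.2, -0.4]
finger_gap: 40.1
gripper_force: 0.0
```

send_rows(motion=[40,5,0,0,0,0,0,40,10,0,0,0,0,0,40,14,0,0,0,0,0,40,18,0,0,0,0,0,40,22,0,0,0,0,0,40,26,0,0,0,0,0,40,30,0,0,0,0,0,40,34,0,0,0,0,0,40,34,0,0,0,0,0,40,34,0,0,0,0,0])

```text
time: 7.08
tool_pos: [487.1, -36.5, 80.2]
ee_rot: [1.0, 0.023, -0.0, -0.0]
wrist_force: [0.2, -0.1, -0.6]
finger_gap: 40.0
gripper_force: 0.0
```

Run:
```python
from h import *
s=state(); print(s["time"],box(s["tool_pos"]),s["wrist_force"])
a=camera("scene")[190:290,230:360]; b=camera("wrist")[150:350,150:500]
cv2.imwrite("pics/c1.png",np.hstack([cv2.resize(a,(450,346),interpolation=2),cv2.resize(b,(350,346))]))
```

```text
7.0833 [-215.58357022    0.40670264   80.2000314 ] [ 0.16377692 -0.08808078 -0.55047859]
```

View pics/c1.png

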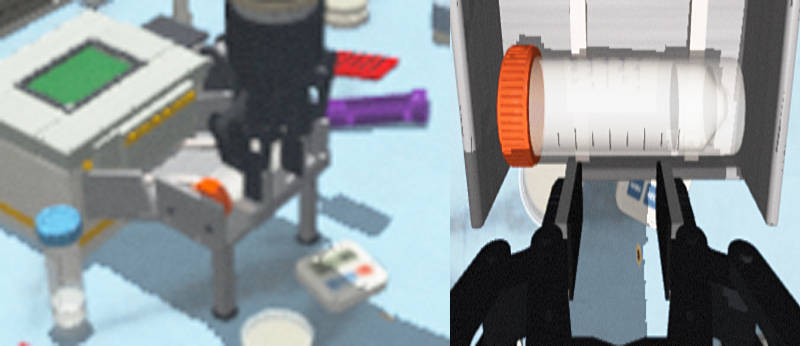

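The tube has left the rim and moves ahead of the fingers, square to the tray. Continuing.

send_rows(motion=[40,4,0,0,0,0,0,40,9,0,-0.3,0,0,0,40,14,0,-0.6,0,0,0,40,19,0,-0.9,0,0,0,40,24,0,-1.2,0,0,0,40,29,0,-1.5,0,0,0,40,34,0,-1.8,0,0,0,40,39,0,-2,0,0,0,40,44,0,-2,0,0,0,40,49,0,-2,0,0,0])

```text
time: 8.02
tool_pos: [536.5, -34.3, 82.3]
ee_rot: [1.0, 0.023, 0.0, 0.0]
wrist_force: [-0.1, 0.2, 0.9]
finger_gap: 39.8
gripper_force: 0.0
```

Run:
```python
from h import *
s=state(); print(s["time"],box(s["tool_pos"]),s["wrist_force"])
b=camera("wrist"); cv2.imwrite("pics/w5.png",b)
for q in place_of("wrist","tube_mid")[:3]: print(q["point"],q["score"],box(atz("wrist",q["point"],85)).round())
```

```text
8.0167 [-166.11839429    0.39063876   82.28484241] [-0.13017165  0.20344046  0.88452128]
[321.5, 194.0] 0.72 [-136.   -1.   85.]
[611.3, 185.9] 0.55 [-131. -167.   85.]
```

View pics/w5.png

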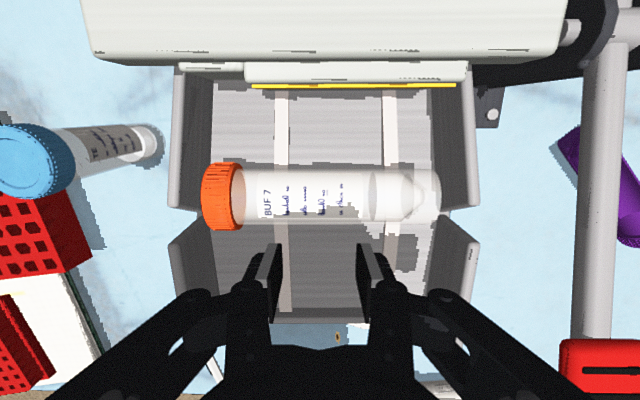

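The tube (middle at about (322,195)) is ahead of the fingers, past the tray's end, and starting down the chute. I'll rise, close the fingers and go over the pad.

send_rows(motion=[40,0,0,-38,0,0,0,40,0,0,-76,0,0,0,0,-5,5,-112,0,0,0,0,-18,35,-118,0,0,0,0,-32,70,-118,0,0,0,0,-44,102,-118,0,0,0,0,-48,118.5,-118,0,0,0,0,-48,118.5,-118,0,0,0,0,-48,118.5,-118,0,0,0,0,-48,118.5,-118,0,0,0])

```text
time: 8.95
tool_pos: [493.7, -153.8, 200.3]
ee_rot: [1.0, 0.024, 0.0, -0.0]
wrist_force: [1.1, 0.8, -0.5]
finger_gap: -0.2
gripper_force: 0.0
```

Run:
```python
from h import *
s=state(); print(s["time"],box(s["tool_pos"]),s["wrist_force"],s["finger_gap"])
a=camera("scene")[180:280,230:360]; b=camera("wrist"); 
cv2.imwrite("pics/c2.png",np.hstack([cv2.resize(a,(390,300),interpolation=2),cv2.resize(b[:, 60:580],(390,300))]))
for q in place_of("wrist","tube_mid")[:3]: print(q["point"],q["score"],box(atz("wrist",q["point"],78)).round())
```

```text
8.95 [-214.28039202 -117.10614174  200.28747043] [ 1.09866845  0.76041366 -0.54178195] -0.18915634187730312
[426.9, 119.8] 0.94 [-147. -220.   78.]
[184.3, 54.8] 0.89 [-92.   4.  78.]
```

View pics/c2.png

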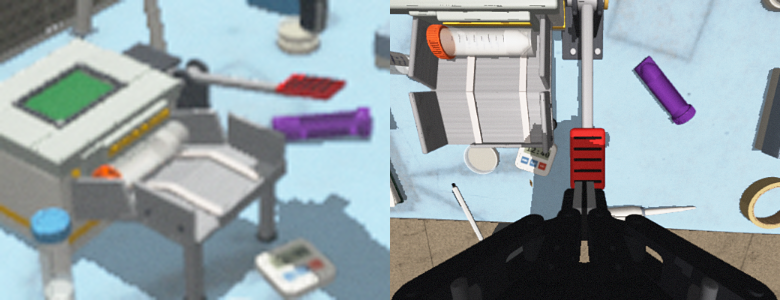

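The tube rests against the lid's lip (about box x -92, y 4), and the closed fingers are lined up over the pad. Lowering to find contact.

send_rows(motion=[0,0,1,6,0,0,0,0,0,1,12,0,0,0,0,0,1,18,0,0,0,0,0,1,24,0,0,0,0,0,1,29,0,0,0,0,0,1,33,0,0,0,0,0,1,36,0,0,0,0,0,1,39,0,0,0,0,0,1,41,0,0,0,0,0,1,43,0,0,0])

```text
time: 9.93
tool_pos: [493.7, -155.9, 157.2]
ee_rot: [1.0, 0.023, 0.0, 0.0]
wrist_force: [-0.3, 0.9, -0.2]
finger_gap: 0.1
gripper_force: 0.0
```

send_rows(motion=[0,0,-0.5,1.5,0,0,0,0,0,-0.5,3,0,0,0,0,0,-0.5,4.5,0,0,0,0,0,-0.5,6,0,0,0,0,0,-0.5,7.5,0,0,0,0,0,-0.5,9,0,0,0,0,0,-0.5,10.5,0,0,0,0,0,-0.5,12,0,0,0,0,0,-0.5,12,0,0,0,0,0,-0.5,12,0,0,0])

```text
time: 10.77
tool_pos: [493.5, -155.4, 145.2]
ee_rot: [1.0, 0.023, -0.0, -0.0]
wrist_force: [-0.0, -0.5, -0.4]
finger_gap: 0.1
gripper_force: 0.0
```

send_rows(motion=[0,0,0,1,0,0,0,0,0,0,2,0,0,0,0,0,0,3,0,0,0,0,0,0,4,0,0,0,0,0,0,5,0,0,0,0,0,0,6,0,0,0,0,0,0,7,0,0,0,0,0,0,8,0,0,0,0,0,0,9,0,0,0,0,0,0,10,0,0,0])

```text
time: 11.6
tool_pos: [493.1, -155.6, 136.1]
ee_rot: [1.0, 0.023, -0.0, 0.0]
wrist_force: [-5.9, 0.7, 12.8]
finger_gap: 0.0
gripper_force: 5.4
```

Run:
```python
from h import *
s=state(); print(s["time"],box(s["tool_pos"]),s["wrist_force"])
camera("scene");camera("top")
r=[place_of(c,"pad_top") for c in("scene","top")]
for q in r: print([(np.round(a["point"]).tolist(),round(a["score"],2)) for a in q[:2]])
if all(r): print(box(tri([ray(c,q[0]["point"]) for c,q in zip(("scene","top"),r)])))
```

```text
11.6 [-214.96429135 -118.82869907  136.13318327] [-5.92511948  0.71188014 12.77069068]
[([334.0, 207.0], 0.55), ([277.0, 234.0], 0.5)]
[]
```

Contact at about TCP z 142, with 13 N vertical. Pressing on, following the pad's arc.

send_rows(motion=[0,-0.8,0,3,0,0,0,0,-1.6,0,6,0,0,0,0,-2.3,0,9.5,0,0,0,0,-3,0,13,0,0,0,0,-3.6,0,16.5,0,0,0,0,-4.2,0,20,0,0,0,0,-4.6,0,23.5,0,0,0,0,-5,0,27,0,0,0,0,-5.3,0,30.5,0,0,0,0,-5.5,0,34,0,0,0])

```text
time: 12.63
tool_pos: [486.8, -155.9, 101.6]
ee_rot: [1.0, 0.023, -0.001, 0.0]
wrist_force: [-6.7, -0.4, 10.1]
finger_gap: -0.1
gripper_force: 5.1
```

send_rows(motion=[0,0,0,3,0,0,0,0,0,0,6,0,0,0,0,0.3,0,9.5,0,0,0,0,0.6,0,13,0,0,0,0,0.8,0,16.5,0,0,0,0,1,0,20,0,0,0,0,1.2,0,23,0,0,0,0,1.5,0,26,0,0,0,0,1.8,0,28.5,0,0,0,0,2,0,31,0,0,0])

```text
time: 13.47
tool_pos: [487.3, -155.8, 69.8]
ee_rot: [1.0, 0.023, -0.003, 0.0]
wrist_force: [-7.9, -0.4, 8.2]
finger_gap: 0.1
gripper_force: 4.3
```

```bash
cat > look.py <<'E'
from h import *
s=state(); print(s["time"],box(s["tool_pos"]).round(1),s["wrist_force"].round(1))
for c in("scene","wrist","top"):
    im=camera(c); cv2.imwrite(f"pics/{c}_{s['time']:.2f}.png",im)
    for n in("tube_mid","pad_top"): print(c,n,[(np.round(a["point"]).tolist(),round(a["score"],2)) for a in place_of(c,n)[:3]])
    for a in cut_out(c,"tube_mid")[:3]: print("  cut",np.round(a["point"]).tolist(),int(a["pixels"].sum()),round(a["score"],2))
    h=cv2.cvtColor(im,cv2.COLOR_BGR2HSV); m=cv2.inRange(h,(4,150,120),(14,255,255))
    n,_,st,ce=cv2.connectedComponentsWithStats(m); print("  orange",[(ce[i].round().tolist(),int(st[i,4])) for i in range(1,n) if st[i,4]>8])
E
python3 look.py
```

```text
13.4667 [-220.7 -118.8   69.8] [-7.9 -0.4  8.2]
scene tube_mid [([246.0, 232.0], 0.54), ([338.0, 224.0], 0.5), ([326.0, 273.0], 0.15)]
scene pad_top [([335.0, 228.0], 0.81)]
  cut [349.0, 222.0] 135 0.68
  orange []
wrist tube_mid [([487.0, 117.0], 0.95)]
wrist pad_top [([321.0, 255.0], 0.66)]
  cut [487.0, 120.0] 7984 0.62
  orange [([233.0, 270.0], 42), ([226.0, 272.0], 14)]
top tube_mid [([342.0, 202.0], 0.6), ([234.0, 201.0], 0.49), ([290.0, 240.0], 0.35)]
top pad_top []
  cut [345.0, 200.0] 326 0.66
  orange []
```

send_rows(motion=[0,0,0,1,0,0,0,0,0,0,2,0,0,0,0,0,0,3,0,0,0,0,0.5,0,4,0,0,0,0,0.5,0,4,0,0,0,0,0.5,0,4,0,0,0,0,0.5,0,4,0,0,0,0,0.5,0,4,0,0,0,0,0.5,0,4,0,0,0,0,0.5,0,4,0,0,0])

```text
time: 14.9
tool_pos: [490.4, -155.6, 66.4]
ee_rot: [1.0, 0.023, -0.0, 0.0]
wrist_force: [-5.6, -0.2, 5.3]
finger_gap: -0.2
gripper_force: 3.1
```

```bash
python3 look.py; ls pics
python3 - <<'E'
from h import *
import glob
# where the chute stretch (tube at lip) shows in scene/wrist: orange-ish counts for reference and now
def om(im):
    h=cv2.cvtColor(im,cv2.COLOR_BGR2HSV); m=cv2.inRange(h,(2,120,80),(17,255,255))
    n,_,st,ce=cv2.connectedComponentsWithStats(m); return [(ce[i].round().tolist(),int(st[i,4])) for i in range(1,n) if st[i,4]>5]
for f in ["pics/scene0.png","pics/top0.png","pics/w5.png"]+sorted(glob.glob("pics/*_1*.png")): print(f,om(cv2.imread(f)))
def proj(c,p):
    i=camera_info(c); r=np.array(i["rotation"]); r=r if r.shape==(3,3) else R.from_quat(r.ravel()).as_matrix()
    q=r.T@(W(V,p)-i["position"]); u=q[:2]/q[2]; u=u*(1+i["k1"]*(u@u)); m=np.array(i["mtx"]); return (m[:2,:2]@u+m[:2,2]).round(1).tolist()
for p in((-95,45,78),(-203,45,106),(-79,75,125),(-79+8,75,125+48),(0,45,40)): print(p,proj("scene",p),proj("top",p))
E
```

```text
14.9 [-217.6 -118.7   66.4] [-5.6 -0.2  5.3]
scene tube_mid [([244.0, 232.0], 0.57), ([337.0, 221.0], 0.55)]
scene pad_top [([334.0, 227.0], 0.7)]
  cut [349.0, 223.0] 135 0.71
  cut [270.0, 225.0] 5792 0.62
  orange []
wrist tube_mid [([488.0, 120.0], 0.69)]
wrist pad_top [([320.0, 252.0], 0.73)]
  cut [489.0, 123.0] 8101 0.61
  orange [([230.0, 271.0], 17), ([227.0, 277.0], 29)]
top tube_mid [([346.0, 202.0], 0.64)]
top pad_top [([414.0, 256.0], 0.19)]
  cut [345.0, 200.0] 283 0.64
  orange []
c1.png
c2.png
s1.png
s2.png
scene0.png
scene_13.47.png
scene_14.90.png
t1.png
top0.png
top_13.47.png
top_14.90.png
w1.png
w2.png
w2f.png
w3.png
w5.png
wrist_13.47.png
wrist_14.90.png
pics/scene0.png [([480.0, 10.0], 44), ([501.0, 122.0], 1185), ([613.0, 146.0], 3066), ([464.0, 131.0], 31), ([296.0, 249.0], 74), ([237.0, 332.0], 7), ([227.0, 339.0], 6), ([218.0, 350.0], 11), ([251.0, 353.0], 7), ([198.0, 356.0], 13), ([231.0, 354.0], 6), ([215.0, 357.0], 8), ([179.0, 362.0], 7), ([232.0, 361.0], 7), ([248.0, 361.0], 8), ([262.0, 365.0], 12), ([325.0, 372.0], 34), ([244.0, 370.0], 8), ([308.0, 
[... 1969 characters left out ...]
, 8), ([170.0, 274.0], 14)]
pics/top_14.90.png [([199.0, 209.0], 16), ([185.0, 211.0], 9), ([176.0, 226.0], 10), ([179.0, 233.0], 6), ([154.0, 239.0], 7), ([186.0, 244.0], 18), ([193.0, 248.0], 8), ([176.0, 247.0], 9), ([160.0, 252.0], 19), ([169.0, 248.0], 6), ([164.0, 255.0], 8), ([171.0, 255.0], 6), ([180.0, 258.0], 18), ([174.0, 259.0], 9), ([164.0, 276.0], 9)]
pics/wrist_13.47.png [([232.0, 270.0], 150), ([212.0, 298.0], 7)]
pics/wrist_14.90.png [([231.0, 275.0], 144)]
(-95, 45, 78) [267.0, 242.7] [258.4, 188.8]
(-203, 45, 106) [295.5, 249.4] [258.6, 220.6]
(-79, 75, 125) [254.4, 232.7] [246.7, 181.8]
(-71, 75, 173) [250.8, 217.6] [244.0, 176.1]
(0, 45, 40) [245.1, 241.0] [258.8, 163.6]
```

No orange is left at the lip in any view, and the tube now shows only beneath the lid, so it is in the well. Letting the pad up slowly.

send_rows(motion=[0,-0.3,0,-2,0,0,0,0,-0.6,0,-4,0,0,0,0,-0.9,0,-6,0,0,0,0,-1.2,0,-8,0,0,0,0,-1.5,0,-10,0,0,0,0,-1.7,0,-12,0,0,0,0,-1.9,0,-14,0,0,0,0,-2.1,0,-16,0,0,0,0,-2.3,0,-18,0,0,0,0,-2.5,0,-20,0,0,0])

```text
time: 16.33
tool_pos: [488.9, -155.7, 86.9]
ee_rot: [1.0, 0.023, 0.001, 0.0]
wrist_force: [-2.3, -0.4, 5.3]
finger_gap: -0.0
gripper_force: 3.0
```

send_rows(motion=[0,0,0,-2,0,0,0,0,0,0,-4,0,0,0,0,0,0,-6,0,0,0,0,0,0,-8,0,0,0,0,0.2,0,-10,0,0,0,0,0.4,0,-12,0,0,0,0,0.6,0,-14,0,0,0,0,0.8,0,-16,0,0,0,0,1,0,-18,0,0,0,0,1.2,0,-20,0,0,0])

```text
time: 17.17
tool_pos: [490.0, -155.6, 107.1]
ee_rot: [1.0, 0.023, 0.001, 0.0]
wrist_force: [-3.9, 0.1, 8.0]
finger_gap: 0.2
gripper_force: 3.5
```

send_rows(motion=[0,0.3,0,-1.5,0,0,0,0,0.6,0,-3,0,0,0,0,0.9,0,-4.5,0,0,0,0,1.2,0,-6,0,0,0,0,1.5,0,-7.5,0,0,0,0,1.8,0,-9,0,0,0,0,2.1,0,-10.5,0,0,0,0,2.4,0,-12,0,0,0,0,2.7,0,-13.5,0,0,0,0,3,0,-15,0,0,0])

```text
time: 18.0
tool_pos: [492.5, -155.5, 122.0]
ee_rot: [1.0, 0.023, 0.0, 0.0]
wrist_force: [-5.4, -0.3, 8.5]
finger_gap: 0.1
gripper_force: 4.0
```

send_rows(motion=[0,0.3,0,-1,0,0,0,0,0.6,0,-2,0,0,0,0,0.9,0,-3,0,0,0,0,1.2,0,-4,0,0,0,0,1.5,0,-5,0,0,0,0,1.8,0,-6,0,0,0,0,2.1,0,-7,0,0,0,0,2.4,0,-8,0,0,0,0,2.7,0,-9,0,0,0,0,3,0,-10,0,0,0])

```text
time: 18.83
tool_pos: [495.8, -155.3, 132.3]
ee_rot: [1.0, 0.023, 0.001, 0.0]
wrist_force: [-5.1, 0.7, 9.8]
finger_gap: 0.4
gripper_force: 4.3
```

send_rows(motion=[0,0,0,-0.7,0,0,0,0,0.2,0,-1.4,0,0,0,0,0.4,0,-2.1,0,0,0,0,0.6,0,-2.8,0,0,0,0,0.8,0,-3.5,0,0,0,0,1,0,-4.2,0,0,0,0,1,0,-4.9,0,0,0,0,1,0,-5.6,0,0,0,0,1,0,-6.3,0,0,0,0,1,0,-7,0,0,0])

```text
time: 19.67
tool_pos: [497.8, -155.2, 139.4]
ee_rot: [1.0, 0.024, 0.002, 0.0]
wrist_force: [-1.9, -0.1, 4.3]
finger_gap: -0.2
gripper_force: 1.9
```

send_rows(motion=[0,0,0,-0.7,0,0,0,0,0,0,-1.4,0,0,0,0,0,0,-2.1,0,0,0,0,0,0,-2.8,0,0,0,0,0,0,-3.5,0,0,0,0,0,0,-4.2,0,0,0,0,0,0,-4.9,0,0,0,0,0,0,-5.6,0,0,0,0,0,0,-6.3,0,0,0,0,0,0,-7,0,0,0])

```text
time: 20.5
tool_pos: [496.2, -155.3, 145.3]
ee_rot: [1.0, 0.023, -0.0, 0.0]
wrist_force: [-0.3, -0.7, 0.6]
finger_gap: 0.0
gripper_force: 0.0
```

Contact is off. I'll retreat upwards and back, then check the result.

send_rows(motion=[0,0,0,-3,0,0,0,0,0,0,-10,0,0,0,0,0,0,-30,0,0,0,0,0,0,-60,0,0,0,0,-25,0,-80,0,0,0,0,-50,0,-90,0,0,0,0,-65,0,-90,0,0,0,0,-70,0,-90,0,0,0,0,-70,0,-90,0,0,0,0,-70,0,-90,0,0,0])

```text
time: 21.33
tool_pos: [426.9, -158.5, 235.5]
ee_rot: [1.0, 0.023, 0.0, 0.0]
wrist_force: [-0.1, 0.7, 0.3]
finger_gap: -0.5
gripper_force: 0.0
```

```bash
python3 look.py
python3 - <<'E'
from h import *
# pad height at rest and lid window position now versus the start; changes in the top view
a=cv2.imread("pics/top0.png"); b=camera("top"); s0=cv2.imread("pics/scene0.png"); s1=camera("scene")
def cen(im,lo,hi):
    m=cv2.inRange(cv2.cvtColor(im,cv2.COLOR_BGR2HSV),lo,hi); n,_,st,ce=cv2.connectedComponentsWithStats(m); k=1+np.argmax(st[1:,4]); return ce[k].round(1).tolist(),int(st[k,4])
for n,im in(("t0",a),("t1",b),("s0",s0[:300]),("s1",s1[:300])): print(n,"green",cen(im,(45,120,40),(75,255,255)))
for n,im in(("s0",s0),("s1",s1)): c=im[195:220,315:350]; print(n,"red",cen(c,(0,170,120),(3,255,255)))
for n,p,q in(("top",a,b),("scene",s0,s1)):
    d=cv2.absdiff(cv2.GaussianBlur(p,(5,5),0),cv2.GaussianBlur(q,(5,5),0)).max(2)>45
    k,_,st,ce=cv2.connectedComponentsWithStats(d.astype(np.uint8)); print(n,[(st[i,:4].tolist(),int(st[i,4])) for i in range(1,k) if st[i,4]>15])
E
```

```text
21.3333 [-281.2 -118.8  235.5] [-0.1  0.7  0.3]
scene tube_mid [([335.0, 223.0], 0.5)]
scene pad_top [([336.0, 208.0], 0.65), ([379.0, 203.0], 0.22)]
  orange []
wrist tube_mid [([420.0, 61.0], 0.96), ([549.0, 213.0], 0.64)]
wrist pad_top [([323.0, 116.0], 0.68)]
  cut [420.0, 59.0] 2869 0.75
  orange [([263.0, 162.0], 12)]
top tube_mid [([343.0, 199.0], 0.71)]
top pad_top [([276.0, 204.0], 0.32)]
  cut [348.0, 201.0] 324 0.56
  cut [259.0, 243.0] 231 0.44
  orange []
t0 green ([269.3, 155.1], 386)
t1 green ([269.3, 158.4], 221)
s0 green ([252.3, 211.5], 202)
s1 green ([252.2, 211.6], 203)
s0 red ([18.1, 13.6], 74)
s1 red ([18.2, 13.7], 75)
top [([271, 199, 67, 104], 4338), ([255, 215, 6, 11], 54), ([521, 271, 4, 6], 16), ([412, 272, 106, 104], 2677), ([266, 284, 10, 20], 107), ([529, 303, 17, 19], 89), ([255, 328, 59, 44], 1106), ([501, 341, 8, 9], 21), ([304, 344, 12, 45], 332), ([248, 363, 53, 18], 483), ([366, 371, 55, 29], 712), ([218, 385, 13, 15], 64), ([294, 390, 8, 10], 45), ([457, 390, 6, 8], 20)]
scene [([336, 0, 146, 122], 7437), ([480, 0, 31, 13], 241), ([463, 0, 78, 162], 4147), ([517, 0, 120, 156], 3160), ([493, 66, 12, 28], 121), ([511, 103, 10, 32], 138), ([341, 123, 33, 65], 1296), ([570, 143, 13, 8], 53), ([570, 168, 13, 27], 170), ([490, 203, 81, 45], 529), ([312, 228, 9, 6], 40), ([464, 240, 20, 13], 144), ([290, 243, 14, 16], 128), ([497, 242, 32, 11], 70), ([485, 246, 6, 7], 27), ([540, 249, 8, 4], 22), ([333, 253, 50, 43], 1098), ([447, 254, 15, 64], 379), ([544, 255, 6, 17], 49), ([462, 259, 11, 5], 30), ([480, 259, 11, 12], 31), ([467, 265, 10, 42], 83), ([522, 267, 18, 9], 79), ([560, 269, 6, 33], 88), ([494, 296, 5, 19], 28), ([526, 309, 32, 37], 288), ([413, 314, 34, 32], 581)]
```

In the scene view the lid window and the pad match their starting pixels to within 0.2, so the lid is shut and the pad is up. The tube is off the chute, and the only other changes are the arm and its shadows.

```bash
python3 -c "
from bench import *
print(sign_off())"
```

```text
the job is handed in; nothing more can be done
None
```

The job is handed in after about 22 s: the first push passed over the tube without moving it, the second rolled it to the lid, and by the camera checks it went into the well, the lid is fully shut after a slow release, and the other things look unmoved.

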